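# Set the chassis jig to its next hole and hold the lock pin in

## Task

Set up the sliding jig for the next chassis size: take the aluminium sleeve whose bore fits the jig's locating pin and slide it fully home on that pin, leaving the tight-bored sleeve and the other things on the bench where they are. Then grip the lock plunger's black knob, pull it up, slide the section one hole further, away from the jig's tall end block, and let the pin go fully down into that next hole with the sleeve still home. Finish while still holding the knob, with the pin engaged: do not let go at the end.

Things in the scene. Friction and masses are not known exactly. Their poses are not given: they have to be found in the camera images.
- sleeve_wide: bare aluminium sleeve (short tube) standing upright loose on the bench: 32 mm outside, 40 mm tall, open bore 17 mm right through (wall 7.5 mm); it fits the locating pin. Origin at the centre of its underside, z along the bore
- sleeve_narrow: the other aluminium sleeve standing on the bench, same outside (32 mm, 40 mm tall) but a thick wall and a bore of only 10 mm: too tight for the locating pin, stays where it is. Origin at the centre of its underside
- jig: jig bolted to the bench: a level aluminium tube along its own y (-165 to +165 mm), 40 mm wide, top at 40 mm, on two dark steel feet 110 mm wide. The foot at -y carries a tall end block (62 mm), the one at +y is low (14 mm). The tube's top has lock holes 11 mm wide at y = -25 (the section starts locked there), +15, +55, +95 mm. Origin on the bench under the tube's centre, z up
- section (a joint): position (m) of the grey sliding section, a cover 150 mm long and 56 mm wide over the tube, flat top at 52 mm. Grows along the jig's +y, away from the tall end block. 0 = locked in the first hole (1.5 mm play either way), 0.040 = next hole, then 0.080, 0.120; range -0.012 to 0.125. About 2 N of drag with the lock pin pulled; locked, it does not slide
- seat (a point): foot of the locating pin on the section's top face, 52 mm above the bench; moves with the section, axes as the jig's. The upright bare steel pin is 14 mm thick and 30 mm tall with a coned tip, and stands 100 mm from the knob, towards the tall end block. A sleeve fully home has its underside at this point
- plunger (a joint): lift (m) of the spring lock plunger; 0 = pin fully down in a hole, range to 0.014. The pin (8 mm thick) reaches 8 mm into the tube, so it is out of the hole above 0.008, and rests on the tube's top at 0.008 when between holes. The spring pushes it down with about 4.5 N at 0, 9 N at 0.014
- knob: black round knob of the lock plunger, 26 mm thick and tall, on the section, 100 mm to the jig's +y of the locating pin. Origin at its centre, 82 mm above the bench when the pin is fully down; moves up with the plunger and along with the section. Grip it round its side from above. Its underside is 17 mm above the section's top, over a boss 18 mm wide, 13 mm high
- reel: bystander: solder reel, grey, 52 mm wide, 30 mm tall, origin under its centre
- bush_solid: bystander: solid steel flanged bush, 40 mm wide, 22 mm tall, no bore, origin under its centre
- screwdriver: bystander: screwdriver lying on the bench
- wrench: bystander: open wrench lying on the bench
- fan: bystander: loose square fan, 80 x 80 x 25 mm, origin under its centre
- tub: bystander: round tub, 80 mm wide, 90 mm tall, origin under its centre
- carton: bystander: small cardboard carton, 70 x 100 x 60 mm, origin under its centre
Things that resemble listed ones, but are neither listed nor needed, are in the scene too. Leave any brown or orange look-alike of the sleeve_wide alone.

How it is judged:
By the outcome, as a careful person would: the job done as asked, in the order asked, and still so for the second after the job is handed in, while the arm keeps its last pose, push and grip.
It also fails if it takes over 48 s, if anything falls off the work surface, if the arm or the gripper's body presses on something with over 40 N, if the wrist force passes 120 N, or if a joint passes its speed limit or range.

## Robot

A 6-joint arm with a two-finger parallel gripper is mounted at the origin on the work surface. World frame = base frame: x ahead of the robot, y to its left, z up, the work surface at z = 0. Lengths are in mm, angles in rad, forces in N, time in s.
With the tool pointing down it reaches from about 275 to 1000 mm from the base axis. Payload 8.4 kg.
Tool frame: the origin (TCP) lies at the very end of the fingers, on their centre line; the grasp point (between the pads) lies 19 mm behind it; z points along the fingers, y is the direction in which the jaws open and shut (so a half turn about z gives the same grasp; the last joint's range is limited). The gripper opens to 85 mm and grips with 20 to 120 N. Pads are 22 mm wide; open, the fingers measure 114 mm over their backs; the gripper's body (76 mm by 85 mm) begins 54 mm behind the grasp point. The pads swing forward as they close: fully open they stand 13 mm farther back than shut.
Start: joints at [1.294, 0.353, 1.633, -0, 1.155, -0.002], TCP at [169.595, 601.553, 231.281] pointing down, gripper open.
Joint ranges: [-2.63, 2.63], [-0.92, 2.1], [0.06, 2.66], [-1.3, 4.44], [0, 2.69], [-3.02, 3.02]. Speed limits (rad/s): [2.22, 2.22, 2.79, 3.14, 3.14, 3.14].

## Interface

Orientations are given as [roll, pitch, yaw] about the fixed x, y, z axes, in that order (R = Rz(yaw) Ry(pitch) Rx(roll)).
In Python, from rig import r, vision gives the robot as it stands.
- The arm moves only by the tool move_arm, never from a script. Its argument "series" is text: rows parted by semicolons, each of 7 numbers parted by spaces: the closure, from -1 (fully open) to 1 (shut), then the shift along the tool's x, y, z in units of 40 mm (1.0 is 40 mm), then the turn, a rotation vector about the tool's x, y, z in degrees. In form: grip tx ty tz ax ay az; .... A call has 1 to 20 rows; each row shifts and turns the pose as measured when the row begins, along the tool's axes as they then stand; what a row does not reach is not made up. A row lasts 1/8 s, in which the tool goes at most 62.5 mm and 10.7 degrees, less where a joint would pass 70% of its speed; a pose out of reach is approached as far as the arm can. A call is refused whole if a number of a shift passes 1 or a number of a turn 10.7, either way. A call with a gripper value outside its range is refused whole. The fingers move at their own pace and stop on an object; "grip_force" is the grip in N (left out, the last holds). Time passes only in rows, so rows that do not move let the fingers close. It gives the time, the measured TCP pose, the force and the opening at its end, in the units of the state.
- r.sense(): the state, without advancing time (a new reading comes with each control period).
- vision.grab_frame(name): name is "scene" or "side" or "wrist"; returns the picture (480x640x3 uint8, red, green, blue); there is no depth.
- vision.camera_params(name): a dict with "fx", "fy", "cx", "cy" (pixels), "k1" (the pictures are not rectified: a ray, as slopes to the right and down, at radius r is drawn at 1 + k1 r^2 times it, then the intrinsics apply), "position" and "rotation" of the camera in the world. Camera axes: x right, y up, looking along -z (the intrinsics and any distortion apply to the point x, -y, -z); pixel columns grow to the right and rows downward; lengths in mm; the calibration is good to about 2 mm. A picture is of the moment at which its call begins: read the wrist's pose just before it. camera_params takes no time and is no camera call; for the wrist camera it gives the pose at the moment of the call.
- r.sign_off(): hands the job in, once; it reports no verdict.
The state is a dict: "clock": time; "qpos": joint angles; "qvel": joint speeds; "joint_efforts": joint torques, N m; "eef_pos": TCP position; "tcp_rot": TCP orientation; "contact_force": force on the tool from outside, world axes, zero at the start; "wrist_torque": the same for the moment, N m; "opening": opening from 0.0 (shut) to 1.0 (fully open).
Only numpy, scipy, OpenCV 4.12 (cv2) and the standard library are available. Lean on these libraries where they do the work, as an engineer would, in place of code of your own. Each camera call takes 0.05 s, during which the arm holds its last target. There are 200 camera calls.

## Working session

There is one attempt and no reset: what is moved stays moved. The work goes in short steps, Python scripts to look and compute and a tool call to move; the robot and the scene stay as the last step left them, time stands still between calls to the robot, and variables do not carry over. Pictures are saved under pics/ and viewed, about 8 in all and at most 12, crops included, and the job is handed in when it is done.

Besides the shell and the picture viewer there is one more tool, called after "Call:" as a command line: name --argument value ..., lists and objects as JSON in quotes. move_arm: Moves the arm, as the interface text tells. Its arguments: {"type":"object","properties":{"series":{"type":"string"},"grip_force":{"type":"number"}},"required":["series"]}

```bash
ls; mkdir -p pics
python3 - <<'E'
from rig import r, vision
import cv2
print(r.sense())
for n in ("scene","side","wrist"):
    p=vision.camera_params(n); print(n,p)
    cv2.imwrite(f"pics/{n}0.png",vision.grab_frame(n)[:,:,::-1])
E
```

```text
pics
{'clock': 0.0, 'qpos': array([ 1.29359699e+00,  3.53663877e-01,  1.63413008e+00, -7.32665705e-06,
        1.15522716e+00, -2.41239847e-03]), 'qvel': array([-0.0002223 ,  0.00118675,  0.00058913,  0.00039199, -0.00144685,
        0.0011323 ]), 'joint_efforts': array([-2.77508334e-03, -6.05245471e+01, -3.42074203e+01, -2.88915935e-04,
        9.01569292e-03, -2.71289440e-05]), 'eef_pos': array([169.46586583, 601.08356837, 230.5536078 ]), 'tcp_rot': array([-3.14016418e+00,  3.25280497e-06,  2.86680868e+00]), 'contact_force': array([0.02398433, 0.03306899, 0.73755007]), 'wrist_torque': array([-0.02880966, -0.0374796 , -0.00325384]), 'opening': 1.00180490676853}
scene {'fx': 537.6363115143126, 'fy': 537.6363115143126, 'cx': 326.9325714055792, 'cy': 242.71279975638095, 'k1': -0.11876725643334407, 'position': array([ 953.42903654, -500.04574333, 1069.40958182]), 'rotation': array([0.59175843, 0.00489843, 0.74592818])}
side {'fx': 559.3858902952819, 'fy': 559.3858902952819, 'cx': 320.9694672072704, 'cy': 235.79278677624254, 'k1': -0.006005292331620976, 'position': array([381.82890881, 914.87345344, 735.53984329]), 'rotation': array([ 9.77680866e-01, -9.91052000e-04, -2.99667026e+00])}
wrist {'fx': 367.4555898477763, 'fy': 367.4555898477763, 'cx': 316.04973155071025, 'cy': 237.16454393610988, 'k1': -0.06854861376523355, 'position': array([ 98.17462519, 621.90108771, 372.93398858]), 'rotation': array([-0.29509344,  0.00233916,  1.29653201])}
```

View pics/scene0.png

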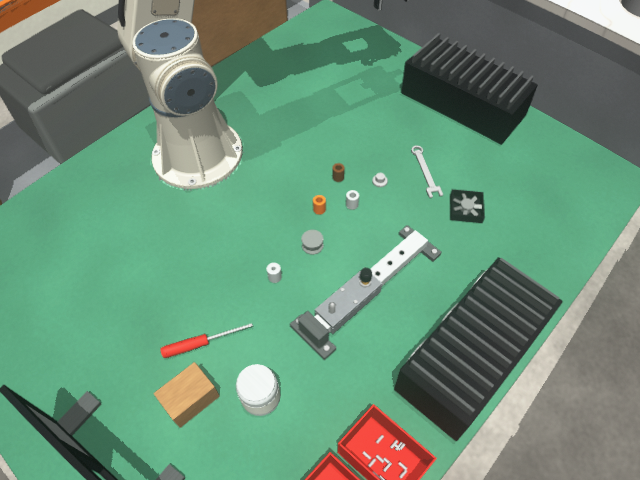

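View pics/side0.png

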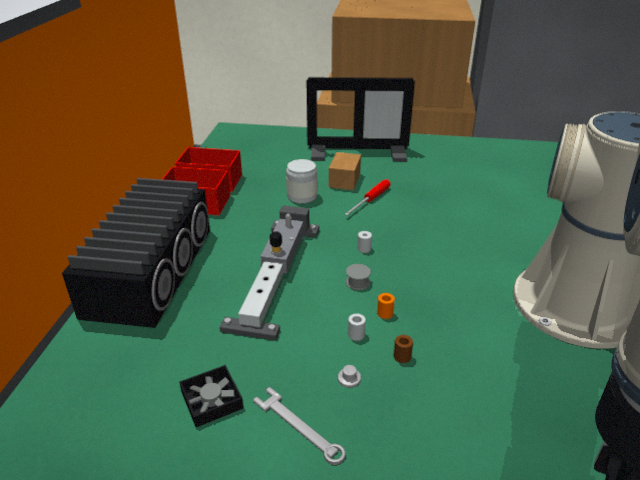

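The scene view shows white-grey sleeves at about (352,200) and (274,271). The jig runs from its end block at (315,328) to its low foot at (420,243), with the pin at (332,307) and the knob at (366,275). In the side view the sleeves are at (357,327) and (365,242), and the knob is at (276,239). I'll zoom in on these next.

```bash
cat > h.py <<'E'
import numpy as np, cv2
from scipy.spatial.transform import Rotation as Ro
from rig import r, vision
def cam(n): return vision.camera_params(n)
def ray(p,uv):
    K=np.array([[p['fx'],0,p['cx']],[0,p['fy'],p['cy']],[0,0,1]])
    x,y=cv2.undistortPoints(np.array([[uv]],float),K,np.array([p['k1'],0,0,0.]))[0,0]
    d=Ro.from_euler('xyz',p['rotation']).apply([x,-y,-1]); return np.array(p['position']),d/np.linalg.norm(d)
def onz(p,uv,z):
    o,d=ray(p,uv); return o+d*(z-o[2])/d[2]
def tri(pa,ua,pb,ub):
    o1,d1=ray(pa,ua);o2,d2=ray(pb,ub)
    A=np.stack([d1,-d2],1);s=np.linalg.lstsq(A,o2-o1,rcond=None)[0]
    a=o1+d1*s[0];b=o2+d2*s[1];return (a+b)/2,np.linalg.norm(a-b)
def proj(p,X):
    c=Ro.from_euler('xyz',p['rotation']).inv().apply(np.array(X,float)-p['position']);x,y=c[0]/-c[2],-c[1]/-c[2]
    f=1+p['k1']*(x*x+y*y);return np.array([p['cx']+p['fx']*x*f,p['cy']+p['fy']*y*f])
def crop(im,x,y,w,h,s): return cv2.resize(im[y:y+h,x:x+w],(w*s,h*s),interpolation=cv2.INTER_CUBIC)
E
python3 - <<'E'
from h import *
a=cv2.imread("pics/scene0.png");b=cv2.imread("pics/side0.png")
top=np.hstack([crop(a,332,180,40,40,5),crop(a,254,252,40,40,5),crop(b,337,307,40,40,5),crop(b,345,222,40,40,5)])
bot=np.hstack([crop(a,290,225,160,140,2)[:, :320],np.zeros((280,10,3),np.uint8),crop(b,215,200,110,140,2),np.zeros((280,250,3),np.uint8)])
bot=np.hstack([crop(a,300,255,100,100,4),crop(b,235,200,100,100,4)])
cv2.imwrite("pics/z1.png",np.vstack([top,bot]))
E
```

```text
(no output)
```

View pics/z1.png

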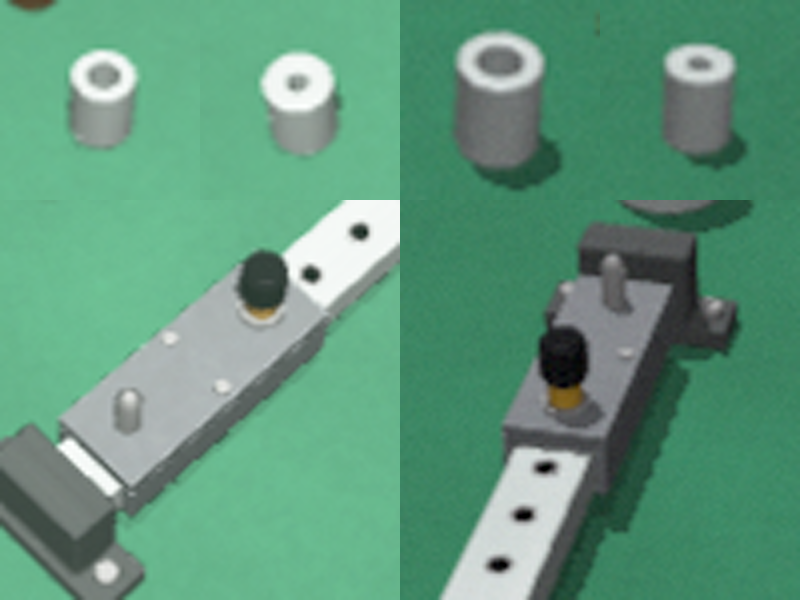

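The wide-bored sleeve is at scene (352,195) and side (357,319), measured at its top centre. The narrow one is at scene (274,268). The pin tip is near scene (332,303) and side (288,215). Next I'll triangulate these points.

Run:
```python
from h import *
np.set_printoptions(precision=1,suppress=True)
S=cam("scene");D=cam("side")
def zs(u,v,s,x,y): return ((u+.5)/s-.5+x,(v+.5)/s-.5+y)
def show(n,a,b,z):
    t,e=tri(S,a,D,b); print(n,'tri',t,'gap %.1f'%e,'S@z',onz(S,a,z)[:2],'D@z',onz(D,b,z)[:2])
show('wide top',zs(103,75,5,332,180),zs(101,61,5,337,307),40)
show('narrow top',zs(97,82,5,254,252),zs(99,63,5,345,222),40)
show('pintip',zs(129,193,4,300,255),zs(212,59,4,235,200),82)
show('knobtop',zs(266,63,4,300,255),zs(163,138,4,235,200),95)
show('hole1',zs(311,74,4,300,255),zs(145,267,4,235,200),40)
show('hole2',zs(360,32,4,300,255),zs(123,314,4,235,200),40)
print('hole3',onz(D,zs(99,365,4,235,200),40))
# others on bench
for n,uv,z in (('orange',(319.5,199),40),('brown',(338,167),40),('bush',(380,180),15),('reel',(313,238),30)): print(n,onz(S,uv,z)[:2])
# sleeves' bottom-left/right section corners
show('cornerA(-y,left)',zs(62,218,4,300,255),zs(158,77,4,235,200),52)
```

```text
wide top tri [427.5 151.8  39. ] gap 2.3 S@z [429.3 151.3] D@z [426.4 152.2]
narrow top tri [ 436.  -127.1   39.2] gap 2.0 S@z [ 437.5 -127.2] D@z [ 435.1 -126.7]
pintip tri [ 607.4 -118.6   81.2] gap 1.4 S@z [ 608.4 -118.7] D@z [ 606.6 -117.8]
knobtop tri [613.1 -18.   94.5] gap 1.9 S@z [614.2 -18. ] D@z [612.1 -17.9]
hole1 tri [617.   20.5  39.8] gap 2.3 S@z [618.2  20.7] D@z [615.9  20.2]
hole2 tri [619.6  60.2  39.8] gap 2.7 S@z [620.9  60.5] D@z [618.3  59.8]
hole3 [620.8 100.5  40. ]
orange [379.5  86.9]
brown [342.8 195. ]
bush [437.4 251.8]
reel [442.5  -2.7]
cornerA(-y,left) tri [ 614.8 -138.9   66.1] gap 56.4 S@z [ 581.9 -142. ] D@z [ 643.7 -141.5]
```

```bash
cat >> h.py <<'E'
def plan(x,y,z,yawdeg,n,g):
    s=r.sense();p=np.array(s['eef_pos']);R=Ro.from_euler('xyz',s['tcp_rot']);G=Ro.from_euler('xyz',[180,0,yawdeg],degrees=True)
    v=(R.inv()*G).as_rotvec(degrees=True)/n; dp=(np.array([x,y,z])-p)/n/40
    print('pose',p.round(1),np.degrees(s['tcp_rot']).round(1),'t',round(s['clock'],2),'open',round(s['opening'],3),'F',np.round(s['contact_force'],1))
    print('; '.join(f"{g} "+' '.join('%.2f'%q for q in (R*Ro.from_rotvec(v*i,degrees=True)).inv().apply(dp))+' '+' '.join('%.1f'%q for q in v) for i in range(n)))
E
python3 -c "
from h import *
plan(427.5,151.8,130,86.4,16,-1)"
```

```text
pose [169.5 601.2 230.7] [-179.9    0.   164.3] t 0.15 open 1.005 F [-0.9 -0.4  0.5]
-1 -0.58 -0.57 0.16 -0.0 0.0 4.9; -1 -0.62 -0.52 0.16 -0.0 0.0 4.9; -1 -0.67 -0.46 0.16 -0.0 0.0 4.9; -1 -0.70 -0.40 0.16 -0.0 0.0 4.9; -1 -0.73 -0.34 0.16 -0.0 0.0 4.9; -1 -0.76 -0.28 0.16 -0.0 0.0 4.9; -1 -0.78 -0.21 0.16 -0.0 0.0 4.9; -1 -0.80 -0.15 0.16 -0.0 0.0 4.9; -1 -0.81 -0.08 0.16 -0.0 0.0 4.9; -1 -0.81 -0.01 0.16 -0.0 0.0 4.9; -1 -0.81 0.06 0.16 -0.0 0.0 4.9; -1 -0.80 0.13 0.16 -0.0 0.0 4.9; -1 -0.79 0.20 0.16 -0.0 0.0 4.9; -1 -0.77 0.26 0.16 -0.0 0.0 4.9; -1 -0.74 0.33 0.16 -0.0 0.0 4.9; -1 -0.71 0.39 0.16 -0.0 0.0 4.9
```

Call:
move_arm --series "-1 -0.58 -0.57 0.16 0 0 4.9; -1 -0.62 -0.52 0.16 0 0 4.9; -1 -0.67 -0.46 0.16 0 0 4.9; -1 -0.70 -0.40 0.16 0 0 4.9; -1 -0.73 -0.34 0.16 0 0 4.9; -1 -0.76 -0.28 0.16 0 0 4.9; -1 -0.78 -0.21 0.16 0 0 4.9; -1 -0.80 -0.15 0.16 0 0 4.9; -1 -0.81 -0.08 0.16 0 0 4.9; -1 -0.81 0 0.16 0 0 4.9; -1 -0.81 0.06 0.16 0 0 4.9; -1 -0.80 0.13 0.16 0 0 4.9; -1 -0.79 0.20 0.16 0 0 4.9; -1 -0.77 0.26 0.16 0 0 4.9; -1 -0.74 0.33 0.16 0 0 4.9; -1 -0.71 0.39 0.16 0 0 4.9"

```text
clock: 2.15
eef_pos: [422.7, 131.5, 124.2]
tcp_rot: [-3.141, 0.002, 1.458]
contact_force: [0.5, -0.3, -0.5]
opening: 1.0
```

```bash
python3 -c "
from h import *
plan(427.5,151.8,130,86.4,3,-1)
print(r.sense()['qpos'].round(2))"
```

```text
pose [422.7 131.5 124.2] [-1.80e+02  1.00e-01  8.35e+01] t 2.15 open 1.0 F [ 0.5 -0.3 -0.5]
-1 0.17 0.02 -0.05 -0.0 0.0 -1.0; -1 0.17 0.02 -0.05 -0.0 0.0 -1.0; -1 0.17 0.03 -0.05 -0.0 0.0 -1.0
[ 0.3   0.22  2.11 -0.    0.82  0.41]
```

Call:
move_arm --series "-1 0.25 0.05 0.3 0 0 -1.5; -1 0.25 0.03 0.3 0 0 -1.5; -1 0 0 0 0 0 0"

```text
clock: 2.52
eef_pos: [428.1, 151.0, 98.4]
tcp_rot: [-3.14, 0.002, 1.51]
contact_force: [-0.5, 0.2, 0.4]
opening: 1.001
```

```bash
python3 -c "
from h import *
plan(427.5,151.8,100,86.4,2,-1)
p=cam('wrist');im=vision.grab_frame('wrist')[:,:,::-1]
cv2.imwrite('pics/w1.png',im)
print(proj(p,[427.5,151.8,40]),proj(p,[427.5,151.8,0]),proj(p,r.sense()['eef_pos']))"
```

```text
pose [428.1 151.   98.4] [-1.799e+02  1.000e-01  8.650e+01] t 2.52 open 1.001 F [-0.5  0.2  0.4]
-1 0.01 -0.01 -0.02 -0.0 0.1 0.1; -1 0.01 -0.01 -0.02 -0.0 0.1 0.1
[315.33871526 257.67954847] [315.46409651 237.46287068] [316.64013849 306.87379588]
```

View pics/w1.png

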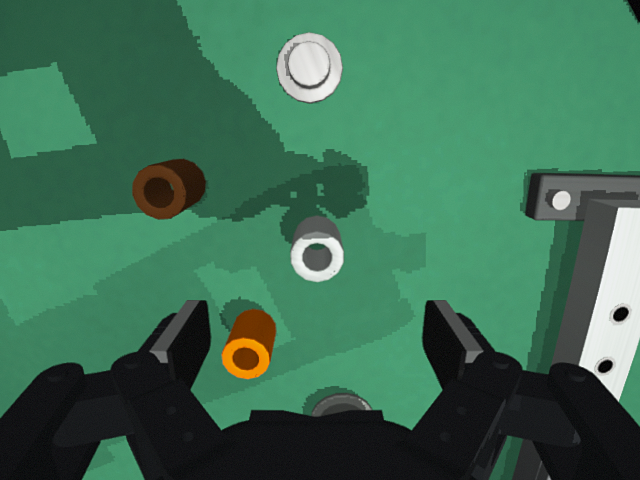

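The wrist view shows the wide-bored sleeve's top at (317,257), against a prediction of (315,258), which is within 1 mm. The fingers are well clear of the orange look-alike at (247,357). Descending.

Call:
move_arm --series "-1 0.02 0 0.6 0 0 0; -1 0 0 0.6 0 0 0; -1 0 0 0.5 0 0 0; -1 0 0 0.3 0 0 0; -1 0 0 0.15 0 0 0; -1 0 0 0 0 0 0"

```text
clock: 3.32
eef_pos: [428.5, 155.1, 12.5]
tcp_rot: [3.139, 0.001, 1.517]
contact_force: [0.5, 1.0, -0.4]
opening: 0.999
```

```bash
python3 -c "
from h import *
plan(427.7,151.8,9,86.4,1,-1)"
```

```text
pose [428.5 155.1  12.5] [179.9   0.   86.9] t 3.33 open 0.999 F [ 0.5  1.  -0.4]
-1 -0.08 -0.02 0.09 0.1 0.0 0.5
```

Call:
move_arm --series "-1 -0.08 -0.02 0.09 0 0 0.5; 1 -0.01 0 0.02 0 0 0; 1 0 0 0 0 0 0; 1 0 0 0 0 0 0; 1 0 0 0 0 0 0; 1 0 0 0 0 0 0; 1 0 0 0 0 0 0; 1 0 0 0 0 0 0" --grip_force 60

```text
clock: 4.32
eef_pos: [428.6, 151.6, 9.4]
tcp_rot: [3.137, -0.0, 1.507]
contact_force: [-0.8, -0.4, 0.8]
opening: 0.35
```

```bash
python3 -c "
from h import *
plan(427.7,151.8,120,86.4,4,1)"
```

```text
pose [428.6 151.6   9.4] [179.7  -0.   86.4] t 4.33 open 0.35 F [-0.8 -0.4  0.8]
1 0.00 -0.00 -0.69 0.1 -0.0 -0.0; 1 0.00 -0.00 -0.69 0.1 -0.0 -0.0; 1 0.00 -0.00 -0.69 0.1 -0.0 -0.0; 1 0.00 -0.00 -0.69 0.1 -0.0 -0.0
```

Call:
move_arm --series "1 0 0 -0.5 0 0 0; 1 0 0 -0.8 0 0 0; 1 0 0 -0.8 0 0 0; 1 0 0 -0.7 0 0 0; 1 0 0 0 0 0 0"

```text
clock: 4.95
eef_pos: [427.4, 151.3, 123.8]
tcp_rot: [3.139, 0.0, 1.508]
contact_force: [0.9, -0.7, -1.5]
opening: 0.353
```

```bash
python3 -c "
from h import *
plan(607.4,-118.6,130,86.4,9,1)"
```

```text
pose [427.4 151.3 123.8] [179.8   0.   86.4] t 4.95 open 0.353 F [ 0.9 -0.7 -1.5]
1 -0.72 0.55 -0.02 0.0 0.0 -0.0; 1 -0.72 0.55 -0.02 0.0 0.0 -0.0; 1 -0.72 0.55 -0.02 0.0 0.0 -0.0; 1 -0.72 0.55 -0.02 0.0 0.0 -0.0; 1 -0.72 0.55 -0.02 0.0 0.0 -0.0; 1 -0.72 0.55 -0.02 0.0 0.0 -0.0; 1 -0.72 0.55 -0.02 0.0 0.0 -0.0; 1 -0.72 0.55 -0.02 0.0 0.0 -0.0; 1 -0.72 0.55 -0.02 0.0 0.0 -0.0
```

Call:
move_arm --series "1 -0.45 0.35 -0.02 0 0 0; 1 -0.72 0.55 -0.02 0 0 0; 1 -0.72 0.55 -0.02 0 0 0; 1 -0.72 0.55 -0.02 0 0 0; 1 -0.72 0.55 -0.02 0 0 0; 1 -0.72 0.55 -0.02 0 0 0; 1 -0.72 0.55 -0.02 0 0 0; 1 -0.72 0.55 -0.02 0 0 0; 1 -0.5 0.4 0 0 0 0; 1 0 0 0 0 0 0"

```text
clock: 6.2
eef_pos: [595.0, -107.3, 116.8]
tcp_rot: [-3.13, 0.001, 1.509]
contact_force: [-0.1, 0.2, -0.8]
opening: 0.35
```

```bash
python3 -c "
from h import *
plan(607.4,-118.6,115,86.4,2,1)"
```

```text
pose [ 595.  -107.3  116.8] [-179.3    0.    86.5] t 6.2 open 0.35 F [-0.1  0.2 -0.8]
1 -0.13 0.16 0.02 -0.3 0.0 0.0; 1 -0.13 0.16 0.02 -0.3 0.0 0.0
```

Call:
move_arm --series "1 -0.16 0.18 0.02 -0.3 0 0; 1 -0.12 0.15 0.02 -0.3 0 0; 1 0 0 0 0 0 0"

```text
clock: 6.58
eef_pos: [606.2, -118.3, 112.9]
tcp_rot: [-3.138, -0.0, 1.51]
contact_force: [-0.8, 0.4, -0.4]
opening: 0.352
```

Run:
```python
from h import *
plan(607.4,-118.6,115,86.4,1,1)
P=[]
for n in ("scene","side"):
    c=cam(n);im=vision.grab_frame(n)[:,:,::-1];e=r.sense()['eef_pos'];cv2.imwrite(f"pics/{n}2.png",im)
    u=proj(c,[607.4,-118.6,100]).astype(int)-40;print(n,u, proj(c,[607.4,-118.6,147]),proj(c,[607.4,-118.6,107]),proj(c,[607.4,-118.6,82]),proj(c,[607.4,-118.6,52]));P.append(crop(im,*u,80,80,5))
cv2.imwrite("pics/z2.png",np.hstack(P))
```

```text
pose [ 606.2 -118.3  112.9] [-179.8   -0.    86.5] t 6.58 open 0.352 F [-0.8  0.4 -0.4]
1 -0.00 0.03 -0.05 -0.2 -0.0 0.1
scene [291 258] [331.64931068 287.15501377] [331.60021134 296.81215758] [331.57086786 302.54787855] [331.53693909 309.14701287]
side [247 167] [286.33742952 188.47150924] [286.94992549 204.46279423] [287.32169762 214.16506023] [287.75707598 225.52334141]
```

View pics/z2.png

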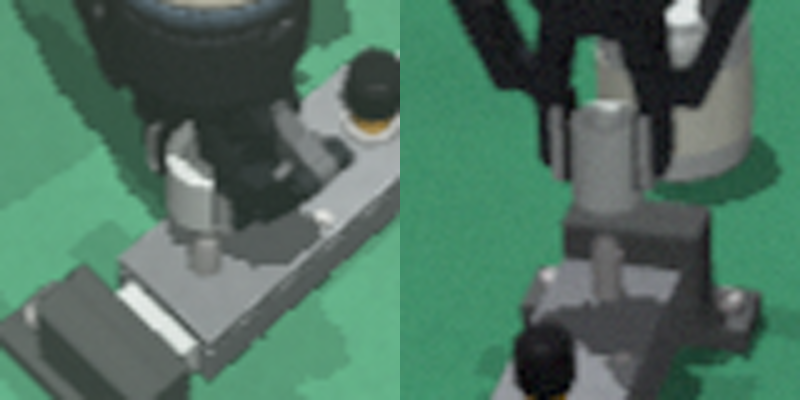

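The zoom shows the gripped sleeve hanging directly over the pin, with the pin at scene-crop (205,255) and side-crop (607,265). I'll get their lateral offset from edge profiles.

Run:
```python
from h import *
np.set_printoptions(linewidth=200)
b=cv2.imread("pics/side2.png"); a=cv2.imread("pics/scene2.png")
print('side cols',list(range(276,300)))
for v in (193,196,200,203,206,216,219,222,225): print(v,b[v,276:300].mean(1).astype(int), (b[v,276:300,1].astype(int)-b[v,276:300,2]))
print('scene cols',list(range(320,346)))
for v in (292,295,298,301,303,306,308,310): print(v,a[v,320:346].mean(1).astype(int))
```

```text
side cols [276, 277, 278, 279, 280, 281, 282, 283, 284, 285, 286, 287, 288, 289, 290, 291, 292, 293, 294, 295, 296, 297, 298, 299]
193 [ 41  90 107  72  40  83 107 113 114 116 115 113 115 114 120 118 118  87  87 108  86  45  29  27] [5 3 0 3 1 5 6 3 3 4 2 2 4 7 1 3 6 1 3 3 3 3 4 2]
196 [ 40  84 107  80  38  75 103 112 116 117 120 121 124 124 123 119 114  85  88 110  93  53  24  30] [4 5 3 1 4 5 4 4 3 4 7 6 5 3 4 5 5 4 3 5 3 2 4 2]
200 [ 83  94 108  83  37  78 101 109 115 119 118 123 123 123 121 119 114  89  85 101  92  55  29  29] [57 21  3  3  0  4  4  3  5  5  4  7  5  5  3  5  3  3  2  1  1  2  3  2]
203 [104 104 106  95  73  90 102 105 113 118 121 123 123 124 123 118 112  90  78 102  99  79  71  71] [81 69 61 49 50 20  4  5  2  4  7  4  6  7  5  6  6  2  3  3  7  7 24 31]
206 [106 106 107 107 107 103 101 112 116 120 122 122 123 122 119 118 114 110 100  91  94  91  91  80] [76 81 79 81 82 47  7  6  5  5  6  5  3  7  5  5  7  3  4 15 46 59 62 61]
216 [108 101 104  83  52  54  55  55  54  74  93 107 108 101  84  61  53  48  54  54  52  48  51  51] [73 79 78 48 -1  1  0 -1  3  1 -2  
[... 888 characters left out ...]
 51  48  49  48  48  50  56  54  46  47]
298 [ 87  88  79  72  99 118 125 133 137 141 144 147 149 114  99 111  93  62  45  47  47  47  45  47  46  48]
301 [135 111  88  88  90 101 121 133 137 140 144 146 148 112  98 114 104  75  52  49  45  46  49  48  45  46]
303 [139 145 148 149 121  91  93 101 119 135 142 144 145 127 121 121 114  85  50  53  76  90  90  89  87  90]
306 [150 148 148 148 147 119  90  91  92  93 121 147 154 148 117  92  89  91  91  92  91  90  92  91  91  91]
308 [149 149 149 148 148 149 151 149 120 106 122 129 133 129 118 100  89  90  90  90  91  92  91  90  92  91]
310 [148 147 147 149 148 150 149 149 133 116 120 126 128 126 112 133 149 147 145 147 118  92  90  91  91  93]
```

Call:
move_arm --series "1 -0.6 0 -0.1 0 0 0; 1 -0.7 0 -0.1 0 0 0; 1 -0.1 0 0 0 0 0; 1 0 0 0 0 0 0"

```text
clock: 7.18
eef_pos: [602.1, -173.1, 121.7]
tcp_rot: [-3.137, -0.001, 1.512]
contact_force: [0.3, 0.4, 0.0]
opening: 0.356
```

```bash
python3 -c "
from h import *
plan(607.4,-118.6,115,86.4,2,1)
p=cam('wrist');im=vision.grab_frame('wrist')[:,:,::-1]
cv2.imwrite('pics/w2.png',im); print(p['position'],p['rotation'])
for n,X in (('tip',[607.4,-118.6,82]),('foot',[607.4,-118.6,52]),('knobtop',[613.1,-18,95])): print(n,proj(p,X))"
```

```text
pose [ 602.1 -173.1  121.7] [-179.8   -0.    86.6] t 7.17 open 0.356 F [0.3 0.4 0. ]
1 0.68 0.03 0.08 -0.1 -0.0 0.1; 1 0.68 0.02 0.08 -0.1 -0.0 0.1
[606.71504563 -99.08365476 264.08021671] [-0.29421918  0.00302471 -0.05814646]
tip [320.87618856 167.49473336]
foot [320.36952453 161.82868169]
knobtop [321.49396841 -80.58141405]
```

View pics/w2.png

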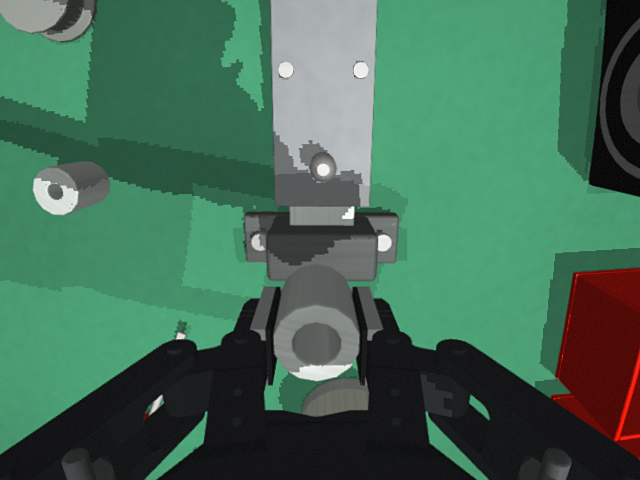

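The wrist view shows the pin tip at about (323,168), where (321,167.5) was predicted, so the pin is about 1 mm further in +x. The sleeve sits centred in the jaws with its bore at about (317,342). I'll check its y offset in the hand.

Run:
```python
from h import *
p=cam('wrist');e=r.sense()['eef_pos'];im=cv2.imread('pics/w2.png')
for d in (-3,0,3): print(d,proj(p,e+np.array([d*.06,d,31.])))
g=cv2.GaussianBlur(im[295:390,270:365].mean(2).astype(np.uint8),(3,3),0)
print(im[290:385:4,317].mean(1).astype(int)); print(im[342,270:365:3].mean(1).astype(int))
t=im[145:190:2,322].mean(1).astype(int);print('pin col',t); print('pin row168',im[168,300:345:2].mean(1).astype(int)); print('row178',im[178,300:345:2].mean(1).astype(int))
```

```text
-3 [316.28390123 354.82552431]
0 [316.30399482 347.52978462]
3 [316.32438339 340.11491767]
[ 90  90  90  93 140 137 138 137 112  94  94  93  93  92  92  94  91  93
  94 219 233 226 222  75]
[ 24  68 137 136 135 134 130 121  80  90  90  90  91  90  92  92  93  92
  96  95  89  87  82  77 135 132 131 132 134 135  19  29]
pin col [185 117 108  97  83  93 109 123 139 172 242 241 241 240 239 230 135 108
  96  87  88  89  89]
pin row168 [185 186 187 183 157  78  98 108 121 245 242 241 241 241 237 159 143 121
 126 185 183 186 187]
row178 [ 89  88  88  89  92  89 123 109  90 107 116 124 128 124 120 109  93  90
  89  91 102 114 113]
```

```bash
python3 -c "
from h import *
plan(608,-120.3,98,86.4,3,1)"
```

```text
pose [ 602.2 -173.   121.7] [-179.8   -0.    86.7] t 7.22 open 0.352 F [0.6 0.2 0.3]
1 0.44 0.02 0.20 -0.1 -0.0 0.1; 1 0.44 0.02 0.20 -0.1 -0.0 0.1; 1 0.44 0.02 0.20 -0.1 -0.0 0.1
```

Call:
move_arm --series "1 0.44 0.02 0.1 0 0 0.1; 1 0.44 0.02 0.15 0 0 0.1; 1 0.40 0.02 0.15 0 0 0.1; 1 0 0 0 0 0 0"

```text
clock: 7.72
eef_pos: [607.4, -115.4, 104.0]
tcp_rot: [-3.136, -0.002, 1.509]
contact_force: [-0.4, -0.3, -1.3]
opening: 0.354
```

```bash
python3 -c "
from h import *
plan(608,-120.3,98,86.4,1,1)"
```

```text
pose [ 607.4 -115.4  104. ] [-1.797e+02 -1.000e-01  8.650e+01] t 7.72 open 0.354 F [-0.4 -0.3 -1.3]
1 -0.12 0.02 0.15 -0.3 -0.1 0.1
```

Call:
move_arm --series "1 -0.12 0.02 0.10 -0.3 0 0.1; 1 0 0 0 0 0 0; 1 0 0 0 0 0 0"

```text
clock: 8.1
eef_pos: [608.1, -121.0, 99.7]
tcp_rot: [3.141, -0.001, 1.508]
contact_force: [0.6, -0.6, -0.1]
opening: 0.351
```

```bash
python3 -c "
from h import *
plan(608,-120.3,98,86.4,1,1)"
```

```text
pose [ 608.1 -121.    99.7] [ 1.80e+02 -1.00e-01  8.64e+01] t 8.1 open 0.351 F [ 0.6 -0.6 -0.1]
1 0.02 -0.00 0.04 0.0 -0.1 -0.0
```

Call:
move_arm --series "1 0.02 0 0.1 0 0 0; 1 0 0 0.1 0 0 0; 1 0 0 0.08 0 0 0"

```text
clock: 8.48
eef_pos: [608.4, -120.9, 88.2]
tcp_rot: [3.141, -0.001, 1.507]
contact_force: [0.4, -0.2, -0.9]
opening: 0.346
```

No contact yet. Continuing in small steps.

Call:
move_arm --series "1 0 0 0.08 0 0 0; 1 0 0 0.08 0 0 0; 1 0 0 0 0 0 0"

```text
clock: 8.85
eef_pos: [608.1, -120.8, 80.9]
tcp_rot: [3.141, -0.001, 1.507]
contact_force: [0.4, 0.0, -0.1]
opening: 0.353
```

Call:
move_arm --series "1 0 0 0.12 0 0 0; 1 0 0 0.12 0 0 0; 1 0 0 0.08 0 0 0; 1 0 0 0.05 0 0 0"

```text
clock: 9.35
eef_pos: [608.2, -120.8, 65.2]
tcp_rot: [3.141, -0.001, 1.507]
contact_force: [0.4, 0.1, -0.3]
opening: 0.352
```

Call:
move_arm --series "1 0 0 0.06 0 0 0; 1 0 0 0.05 0 0 0; 1 0 0 0.03 0 0 0"

```text
clock: 9.72
eef_pos: [608.3, -120.9, 61.3]
tcp_rot: [3.141, -0.001, 1.507]
contact_force: [-5.5, 1.5, 16.9]
opening: 0.352
```

Call:
move_arm --series "1 0 0 -0.02 0 0 0; -1 0 0 0 0 0 0; -1 0 0 0 0 0 0; -1 0 0 0 0 0 0; -1 0 0 0 0 0 0; -1 0 0 -0.2 0 0 0; -1 0 0 -0.5 0 0 0; -1 0 0 -0.6 0 0 0; -1 0 0 -0.3 0 0 0; -1 0 0 0 0 0 0"

```text
clock: 10.98
eef_pos: [609.4, -121.1, 132.0]
tcp_rot: [3.138, -0.001, 1.507]
contact_force: [-0.4, -0.1, -0.4]
opening: 1.0
```

Run:
```python
from h import *
plan(614.4,-19,125,86.4,4,-1)
P=[]
for n in ("scene","side"):
    c=cam(n);im=vision.grab_frame(n)[:,:,::-1];cv2.imwrite(f"pics/{n}3.png",im)
    u=proj(c,[607.4,-90,90]).astype(int)-40;print(n,u,[proj(c,[607.4,-118.6,z]).round(1) for z in (92,52)]);P.append(crop(im,*u,80,80,5))
cv2.imwrite("pics/z3.png",np.hstack(P))
```

```text
pose [ 609.4 -121.1  132. ] [179.8  -0.   86.3] t 10.97 open 1.0 F [-0.4 -0.1 -0.4]
-1 0.64 -0.01 0.04 0.1 -0.0 -0.0; -1 0.64 -0.01 0.04 0.1 -0.0 -0.0; -1 0.64 -0.01 0.04 0.1 -0.0 -0.0; -1 0.64 -0.01 0.04 0.1 -0.0 -0.0
scene [300 251] [array([331.6, 300.3]), array([331.5, 309.1])]
side [244 177] [array([287.2, 210.3]), array([287.8, 225.5])]
```

View pics/z3.png

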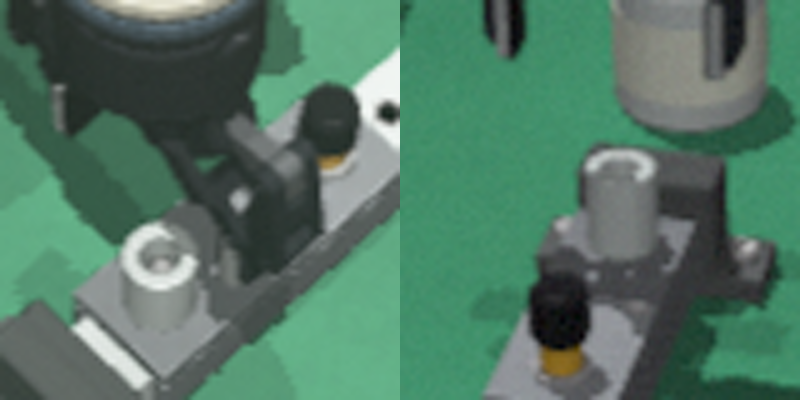

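The sleeve stands flat on the section with the pin tip visible inside its bore. Its top in the side view is at row 210, and 210.3 was predicted for fully home. Next I'll move to the knob.

Call:
move_arm --series "-1 0.5 0 0.02 0 0 0; -1 0.7 0 0.04 0 0 0; -1 0.7 0 0.04 0 0 0; -1 0.5 0 0.04 0 0 0; -1 0.1 0 0 0 0 0; -1 0 0 0 0 0 0"

```text
clock: 11.82
eef_pos: [612.6, -14.8, 120.8]
tcp_rot: [-3.136, -0.002, 1.507]
contact_force: [0.9, -0.3, -0.1]
opening: 0.998
```

```bash
python3 -c "
from h import *
plan(614.4,-19,125,86.4,1,-1)
p=cam('wrist');im=vision.grab_frame('wrist')[:,:,::-1]
cv2.imwrite('pics/w3.png',im)
for n,X in (('knobtop',[614.4,-19,95]),('hole1',[618,20.5,40])): print(n,proj(p,X), proj(p,np.array(X)+[0,2,0]))"
```

```text
pose [612.6 -14.8 120.8] [-1.797e+02 -1.000e-01  8.630e+01] t 11.82 open 0.998 F [ 0.9 -0.3 -0.1]
-1 -0.10 0.05 -0.11 -0.3 -0.1 -0.1
knobtop [320.66047256 289.38061241] [320.42238726 285.72370838]
hole1 [321.97436561 191.86843632] [321.7817534  188.63098695]
```

View pics/w3.png

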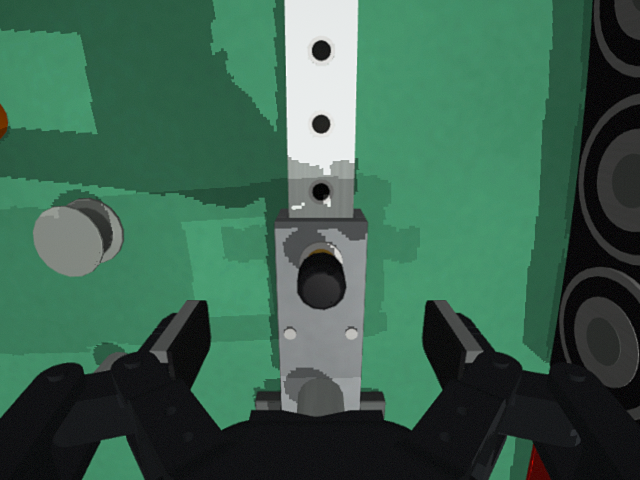

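The knob top is at about (321,287), against a prediction of (320.7,289.4), so about 1 mm off in y. The first hole matches its prediction. I'll correct xy and go down around the knob.

Call:
move_arm --series "-1 -0.09 0.04 0.2 -0.3 0 -0.1; -1 0 0 0.5 0 0 0; -1 0 0 0.3 0 0 0; -1 0 0 0.15 0 0 0; -1 0 0 0 0 0 0; -1 0 0 0 0 0 0"

```text
clock: 12.62
eef_pos: [614.6, -22.5, 73.0]
tcp_rot: [3.14, -0.001, 1.505]
contact_force: [-0.7, 0.1, 0.5]
opening: 1.0
```

```bash
python3 -c "
from h import *
plan(614.4,-18.3,60,86.4,1,-1)"
```

```text
pose [614.6 -22.5  73. ] [ 1.799e+02 -1.000e-01  8.620e+01] t 12.62 open 1.0 F [-0.7  0.1  0.5]
-1 0.10 -0.01 0.33 0.1 -0.1 -0.2
```

Call:
move_arm --series "-1 0.05 0 0.2 0 0 -0.2; -1 0.04 0 0.1 0 0 0; -1 0 0 0 0 0 0; -1 0 0 0 0 0 0"

```text
clock: 13.12
eef_pos: [615.5, -18.4, 61.0]
tcp_rot: [3.138, -0.001, 1.509]
contact_force: [0.3, 0.2, -0.6]
opening: 0.999
```

```bash
python3 -c "
from h import *
plan(614.4,-18.3,60,86.4,1,-1)"
```

```text
pose [615.5 -18.4  61. ] [ 1.798e+02 -1.000e-01  8.650e+01] t 13.12 open 0.999 F [ 0.3  0.2 -0.6]
-1 -0.00 -0.03 0.03 0.2 -0.1 0.1
```

Call:
move_arm --series "1 0 -0.02 0.02 0 0 0; 1 0 0 0 0 0 0; 1 0 0 0 0 0 0; 1 0 0 0 0 0 0; 1 0 0 0 0 0 0; 1 0 0 0 0 0 0; 1 0 0 0 0 0 0" --grip_force 60

```text
clock: 14.0
eef_pos: [615.0, -18.3, 60.7]
tcp_rot: [3.137, -0.001, 1.509]
contact_force: [0.3, 1.5, 0.2]
opening: 0.281
```

Call:
move_arm --series "1 0 0 -0.12 0 0 0; 1 0 0 -0.1 0 0 0; 1 0 0 -0.05 0 0 0; 1 0 0 0 0 0 0"

```text
clock: 14.5
eef_pos: [614.8, -18.4, 71.0]
tcp_rot: [3.138, -0.001, 1.509]
contact_force: [2.4, 0.0, -7.1]
opening: 0.284
```

Call:
move_arm --series "1 0 0 -0.02 0 0 0; 1 0.15 0 0 0 0 0; 1 0.2 0 0 0 0 0; 1 0.2 0 0 0 0 0; 1 0.15 0 0 0 0 0"

```text
clock: 15.12
eef_pos: [616.6, 10.5, 71.4]
tcp_rot: [3.138, -0.0, 1.509]
contact_force: [2.3, -3.6, -7.6]
opening: 0.283
```

```bash
python3 -c "
from h import *
plan(617.3,21.5,71.9,86.4,1,1)"
```

```text
pose [616.6  10.5  71.4] [179.8  -0.   86.5] t 15.12 open 0.283 F [ 2.3 -3.6 -7.6]
1 0.27 0.00 -0.01 0.2 -0.0 0.1
```

Call:
move_arm --series "1 0.15 0 -0.01 0 0 0; 1 0.07 0 0 0 0 0; 1 0 0 0 0 0 0; 1 0 0 0 0 0 0"

```text
clock: 15.62
eef_pos: [617.3, 20.8, 71.8]
tcp_rot: [3.138, -0.0, 1.51]
contact_force: [3.2, -1.5, -7.5]
opening: 0.282
```

```bash
python3 -c "
from h import *
plan(617.3,21.5,71.9,86.4,1,1)"
```

```text
pose [617.3  20.8  71.8] [179.8  -0.   86.5] t 15.62 open 0.282 F [ 3.2 -1.5 -7.5]
1 0.02 -0.00 -0.00 0.2 -0.0 0.1
```

Slid 39.2 mm. Nudging the last bit, then lowering.

Call:
move_arm --series "1 0.02 0 0.03 0 0 0; 1 0 0 0.06 0 0 0; 1 0 0 0.06 0 0 0; 1 0 0 0.04 0 0 0; 1 0 0 0 0 0 0"

```text
clock: 16.25
eef_pos: [617.4, 21.5, 63.9]
tcp_rot: [3.138, -0.001, 1.509]
contact_force: [1.3, -0.8, -5.5]
opening: 0.287
```

Call:
move_arm --series "1 0 0 0.04 0 0 0; 1 0 0 0.03 0 0 0; 1 0 0 0.02 0 0 0; 1 0 0 0 0 0 0"

```text
clock: 16.75
eef_pos: [617.3, 21.4, 60.8]
tcp_rot: [3.138, -0.001, 1.509]
contact_force: [1.3, -0.6, -3.8]
opening: 0.281
```

Call:
move_arm --series "1 0 0 0.015 0 0 0; 1 0 0 0.015 0 0 0; 1 0 0 0 0 0 0; 1 0 0 0 0 0 0"

```text
clock: 17.25
eef_pos: [617.4, 21.4, 60.8]
tcp_rot: [3.137, -0.001, 1.509]
contact_force: [0.8, -1.4, -2.1]
opening: 0.282
```

Run:
```python
from h import *
plan(617.3,21.5,60.5,86.4,1,1)
P=[]
for n in ("scene","side"):
    c=cam(n);im=vision.grab_frame(n)[:,:,::-1];cv2.imwrite(f"pics/{n}4.png",im)
    u=proj(c,[610,-40,80]).astype(int)-50;print(n,u,proj(c,[609.9,-78.7,92]));P.append(crop(im,*u,100,100,4))
cv2.imwrite("pics/z4.png",np.hstack(P))
```

```text
pose [617.4  21.4  60.8] [179.8  -0.   86.5] t 17.25 open 0.282 F [ 0.8 -1.4 -2.1]
1 0.00 -0.00 0.01 0.2 -0.0 0.1
scene [307 229] [345.46414423 288.42317413]
side [228 184] [282.42986405 219.7936812 ]
```

View pics/z4.png

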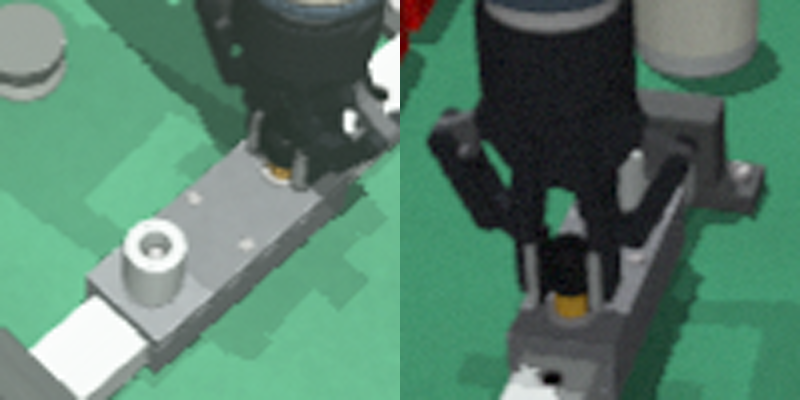

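The section has moved one hole. The sleeve is still flat on it at scene crop (155,241), as predicted, and the knob is held down on its boss. The height stopped changing while the force rose, so the pin is bottomed. I'll add a slight downward bias to hold it there.

Call:
move_arm --series "1 0 0 0.04 0 0 0; 1 0 0 0 0 0 0; 1 0 0 0 0 0 0"

```text
clock: 17.73
eef_pos: [617.4, 21.4, 60.7]
tcp_rot: [3.137, -0.001, 1.509]
contact_force: [-0.3, -1.3, -2.0]
opening: 0.281
```

Call:
move_arm --series "1 0 0 0.04 0 0 0; 1 0 0 0.04 0 0 0"

```text
clock: 17.98
eef_pos: [617.7, 21.5, 60.4]
tcp_rot: [3.137, -0.001, 1.509]
contact_force: [-8.8, -0.8, 23.9]
opening: 0.284
```

Call:
move_arm --series "1 0 0 0.01 0 0 0; 1 0 0 0.01 0 0 0"

```text
clock: 18.23
eef_pos: [617.5, 21.5, 60.7]
tcp_rot: [3.138, -0.001, 1.509]
contact_force: [-1.2, -0.9, 5.6]
opening: 0.281
```

Run:
```python
from h import *
s=r.sense();print(s['clock'],s['eef_pos'],s['contact_force'],s['opening'])
```

```text
18.225 [617.48439846  21.46751687  60.66473114] [-1.21570247 -0.88798551  5.60668779] 0.28122116972345657
```

The plunger is bottomed with about 5.6 N of downward push at the same height as the first grip. I'm handing it in.

```bash
python3 -c "
from rig import r
print(r.sign_off())"
```

```text
the job is handed in; nothing more can be done
None
```

The job is done and handed in at about 18.2 s. The 17 mm-bore sleeve is fully home on the locating pin, and the section is locked one hole further on. The gripper is still holding the knob.

- **Sleeve home:** the sleeve met the section's top at TCP z = 61.3 mm (61.4 expected). In the side view its top was at row 210 (210.3 predicted). After the slide, its top in the scene view was still within about half a pixel of the prediction.
- **Section moved:** I lifted the plunger about 11 mm and slid the section about 40 mm away from the tall end block.
- **Pin engaged:** with the knob lowered again, TCP z is 60.7 mm, the same as when I first gripped it. The height stopped falling while the force rose. The arm ends with about 5.6 N of downward push on the knob.
- **Disagreements:** the scene and side cameras differed by about 2 mm, mostly in x. An early sleeve-to-pin y offset from the scene image alone (about 3.7 mm) disagreed with the wrist view and was mostly discounted. The sleeve then went onto the pin without measurable resistance.
- **High force:** while biasing the plunger down, the push briefly reached about 24 N, under the 40 N limit. I then reduced it.
- **Not checked:** I did not re-measure the other bench items at the end. Nothing was seen to touch them.

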